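# File the coin holder in the caddy and carry it level

### The arm

A 7-joint arm with a two-finger parallel gripper is mounted at the origin on the work surface. World frame = base frame: x ahead of the robot, y to its left, z up, the work surface at z = 0. Lengths are in m, angles in degrees, forces in N, time in s.
With the tool pointing down it reaches from about 0.4 to 0.85 m from the base axis. Payload 4.4 kg.
Tool frame: the origin (TCP) lies at the very end of the fingers, on their centre line; the grasp point (between the pads) lies 19 mm behind it; z points along the fingers, y is the direction in which the jaws open and shut (so a half turn about z gives the same grasp; the last joint's range is limited). The gripper opens to 94 mm and grips with 3 to 60 N. Pads are 16 mm wide; open, the fingers measure 119 mm over their backs; the gripper's body (75 mm by 177 mm) begins 78 mm behind the grasp point.
Start: joints at [68.022, 36.005, 2.206, 86.941, -1.547, 57.084, -1.146], TCP at [0.203, -0.617, 0.205] pointing down, gripper open.
Joint ranges: [-175.42, 175.42], [-21.48, 121.26], [-71.46, 75.88], [10.55, 141.38], [-63.04, 243.04], [13.31, 113.54], [-168.57, 168.57]. Speed limits (degrees/s): [147.25, 147.25, 180, 180, 180, 180, 180].

### API

Orientations are given as [roll, pitch, yaw] about the fixed x, y, z axes, in that order (R = Rz(yaw) Ry(pitch) Rx(roll)).
In Python, from rig import manip gives the robot as it stands.
- The arm moves only by the tool step_arm, never from a script. Its argument "series" is a list that holds one entry, the list of rows, each a list of 7 numbers: the shift along the tool's x, y, z in cm, then the turn, a rotation vector about the tool's x, y, z in degrees, then the closure in counts, from 0 (fully open) to 255 (shut). A call has 1 to 10 rows; each row is the pose to reach, as a shift and turn from the pose commanded when the call began, along the tool's axes at that moment; what a row does not reach only later rows make up. A row lasts 1/12 s, in which the tool goes at most 41.7 mm and 7.16 degrees, less where a joint would pass 70% of its speed; a pose out of reach is approached as far as the arm can. A call with a gripper value outside its range is refused whole. The fingers move at their own pace and stop on an object; "newtons" is the grip in N (left out, the last holds). Time passes only in rows, so rows that repeat a pose let the fingers close. It gives the time, the measured TCP pose, the force and the opening at its end, in the units of the state.
- manip.sense(): the state, without advancing time (a new reading comes with each control period).
- manip.grab_frame(name): name is "scene" or "top" or "wrist"; returns a dict with "image" (384x512x3 uint8, red, green, blue), "mtx" (3x3 intrinsics, pixels), "rvec" (rotation vector, rad) and "tvec" (3), from world to camera coordinates, as OpenCV has them; the wrist camera has in their place "T_tool_cam" (4x4, takes a point from camera to tool coordinates, whose origin is the TCP and whose axes are the flange's). Camera axes: x right, y down, z forward; pixel columns grow to the right and rows downward; lengths in m; the calibration is good to about 2 mm. A picture is of the moment at which its call begins: read the wrist's pose just before it. There is no depth.
- manip.finish_job(): hands the job in, once; it reports no verdict.
Trained networks look in a picture, given as the dict that the camera call returned (one of the last four; its "shot" number tells which), for a name from the list of things; names that differ only in an ending like _2 or _b are one class to them, and where a whole thing is asked for, a point or a joint stands for the part that bears it (a point fixed in the world has none). Each returns a list of dicts, best first, with "p" (0 to 1); they miss things now and then, are a little off and sometimes report something else, mostly with a low value. They report only what shows in the picture. A call takes as long as a camera call. They do not tell look-alikes from the thing itself.
- manip.search_frame(picture, label): "centre" ([row, column] in pixels, amid what is visible of it).
- manip.cut_out(picture, label): "pixels" (384x512 bool, what is visible of it) and "centre" ([row, column] in pixels, amid what is visible of it).
- manip.mark_of(picture, label): "centre" ([row, column] in pixels: a listed point, or the origin of a listed thing).
The state is a dict: "time": time; "joint_positions": joint angles; "joint_velocities": joint speeds; "tau": joint torques, N m; "eef_pos": TCP position; "ee_rot": TCP orientation; "ft_force": force on the tool from outside, world axes, zero at the start; "moment": the same for the moment, N m; "finger_gap": finger opening in m.
Only numpy, scipy, OpenCV 4.12 (cv2) and the standard library are available. Lean on these libraries where they do the work, as an engineer would, in place of code of your own. Each camera call takes 0.05 s, during which the arm holds its last target.

### The job

Take the smaller of the two coin holders that stand in the dark wooden stands and slide it fully down into the empty slot of the pale wooden caddy, where one holder is already filed, and let go of it. Then grip the caddy by its carrying bar, lift it straight up with both holders in it until it is about 12 cm clear of the table, and finish there, still holding it steady and level in the air: do not put it down. Leave everything else on the table as it is.

Things in the scene. Friction and masses are not known exactly. Their poses are not given: they have to be found in the camera images.
- slab: the coin holder to file: a flat upright clear-plastic slab with a white insert, a blank label and a copper coin, 10 mm thick (its x), 60 mm wide (its y), 85 mm tall (its z), about 50 g. Origin: centre of its underside. It starts upright in the slot of one of the two dark stands, its underside 12 mm above the table. The same either way round
- caddy: loose pale wooden caddy, 180 mm long (its x) by 92 mm wide (its y), about 0.45 kg, standing on the table at any yaw. Origin: centre of its underside, z up. It has two upright slots, at x = +68 mm (empty) and x = -68 mm (a filed holder), with a carrying bar between them
- slot (a point): centre of the empty slot's floor (caddy x = +68 mm, 10 mm above its underside), axes as the caddy's. Slot 13 mm wide along caddy x, 64 mm long along y; straight walls 24 mm high above the floor, then lips flaring about 6 mm outward, top 32 mm above the floor. Home: the holder's underside rests here, its thickness along caddy x
- handle (a point): centre of the caddy's carrying bar, 99 mm above its underside, axes as the caddy's. The bar is a flat-sided wooden bar 64 mm long along the caddy's x, 14 mm thick along its y, 22 mm tall, carried at its ends by two posts 10 mm wide; open beneath and on both sides
- filed: the holder already filed in the caddy's other slot: same size and mass as the one to file, with a silvery coin. Origin: centre of its underside. It stays there and is lifted with the caddy
- big_slab: the larger coin holder, 10 mm thick (x), 88 mm wide (y), 115 mm tall, with a big silvery coin, standing in the other dark stand. Origin: centre of its underside. Leave it
- stand_a: dark wooden stand, fixed, 60 mm (x) by 112 mm (y), 30 mm tall, with an upright slot 13 mm wide along x and 94 mm long along y, floor 12 mm above the table. Origin: centre of its underside. Holds the smaller coin holder
- stand_b: second stand, exactly like the first. Holds the larger coin holder
- tube: loose upright coin tube with a white cap, 36 mm across and 72 mm tall. Origin: centre of its underside. A bystander
- loupe: loose black magnifier standing on the table, 42 mm across and 40 mm tall. Origin: centre of its underside. A bystander
- coinstack: loose stack of coins, 32 mm across and 18 mm tall. Origin: centre of its underside. A bystander
Mind the look-alikes: they are no part of the job. Leave any turquoise look-alike of the caddy alone.

How it is judged:
By the outcome, as a careful person would: the job done as asked, in the order asked, and still so for the second after the job is handed in, while the arm keeps its last pose, push and grip.
It also fails if it takes over 54 s, if anything falls off the work surface, if the arm or the gripper's body presses on something with over 40 N, if the wrist force passes 120 N, or if a joint passes its speed limit or range.

## Working session

There is one attempt and no reset: what is moved stays moved. The work goes in short steps, Python scripts to look and compute and a tool call to move; the robot and the scene stay as the last step left them, time stands still between calls to the robot, and variables do not carry over. Pictures are saved under pics/ and viewed, and the job is handed in when it is done.

Besides the shell and the picture viewer there is one more tool, called by a JSON object that holds its "op" and its "data", one argument or row to a line. step_arm: Moves the arm, as the interface text tells. Its arguments: {"type":"object","properties":{"series":{"type":"array","items":{"type":"array","items":{"type":"array","items":{"type":"number"}}}},"newtons":{"type":"number"}},"required":["series"]}

```bash
ls; mkdir -p pics; python3 - <<'E'
from rig import manip
import cv2,pickle
print(manip.sense())
for n in ["scene","top","wrist"]:
    p=manip.grab_frame(n)
    cv2.imwrite(f"pics/{n}0.png",p["image"][:,:,::-1])
    pickle.dump(p,open(f"pics/{n}0.pkl","wb"))
    print(n,{k:v for k,v in p.items() if k!="image"})
    for l in ["slab","caddy","slot","handle","filed","big_slab","stand_a"]:
        try:
            print(l,[(round(d["p"],2),[round(float(x)) for x in d["centre"]]) for d in manip.mark_of(p,l)])
        except Exception as e: print(l,e)
E
```

```text
pics
{'time': 0.0, 'joint_positions': array([68.023733  , 36.05623253,  2.20113847, 86.99319828, -1.54858319,
       57.08326099, -1.14437386]), 'joint_velocities': array([ 0.01538863,  0.02442198, -0.07291197, -0.11520816,  0.02472855,
       -0.09054407, -0.06582998]), 'tau': array([ 6.87307943e-05, -5.49724174e+01,  1.14366721e+00, -1.86633414e+01,
       -5.20782801e-02,  2.37200211e-02,  1.44434052e-04]), 'eef_pos': array([ 0.20293673, -0.61683805,  0.20459964]), 'ee_rot': array([-1.79896907e+02, -1.01885634e-03,  1.82080930e+01]), 'ft_force': array([ 0.05169793, -0.42887784, -0.58630731]), 'moment': array([0.00322031, 0.04305409, 0.03356487]), 'finger_gap': 0.09423548205574336}
scene {'mtx': array([[370.52161356,   0.        , 255.5181705 ],
       [  0.        , 370.52161356, 193.01548685],
       [  0.        ,   0.        ,   1.        ]]), 'rvec': array([ 2.05063417,  0.88246475, -0.44682459]), 'tvec': array([-0.3909936 , -0.0984297 ,  1.24370026]), 'shot': 1}
slab [(0.96, [322, 148])]
caddy [(0.76, [188, 230]), (0.74, [145, 295]), (0.66, [234, 86]), (0.64, [216, 292]), (0.
[... 877 characters left out ...]
0.52, [171, 211])]
big_slab [(0.52, [188, 312])]
stand_a [(0.89, [190, 309]), (0.72, [165, 352])]
wrist {'mtx': array([[301.48281059,   0.        , 259.70502073],
       [  0.        , 301.48281059, 191.72121414],
       [  0.        ,   0.        ,   1.        ]]), 'T_tool_cam': array([[-4.40220143e-04, -9.71678170e-01, -2.36307723e-01,
         6.87956746e-02],
       [ 9.99999891e-01, -4.64643916e-04,  4.76677418e-05,
        -1.14969649e-03],
       [-1.56116650e-04, -2.36307677e-01,  9.71678269e-01,
        -1.78862523e-01],
       [ 0.00000000e+00,  0.00000000e+00,  0.00000000e+00,
         1.00000000e+00]]), 'shot': 3}
slab []
caddy []
slot []
handle []
filed []
big_slab []
stand_a []
```

View pics/scene0.png

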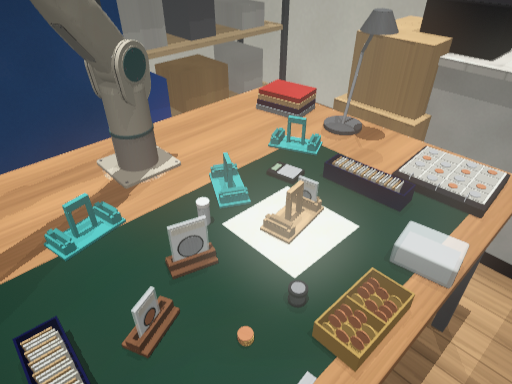

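View pics/top0.png

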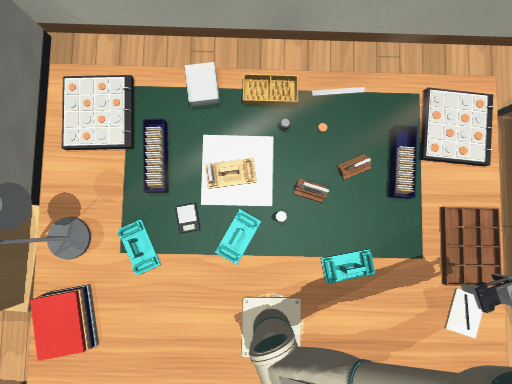

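```bash
python3 - <<'E'
import cv2
a=cv2.imread("pics/top0.png")[110:310,90:400]
cv2.imwrite("pics/top0c.png",cv2.resize(a,None,fx=2.5,fy=2.5,interpolation=cv2.INTER_CUBIC))
a=cv2.imread("pics/scene0.png")[80:280,190:350]
cv2.imwrite("pics/scene0c.png",cv2.resize(a,None,fx=3,fy=3,interpolation=cv2.INTER_CUBIC))
E
```

```text
(no output)
```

View pics/top0c.png

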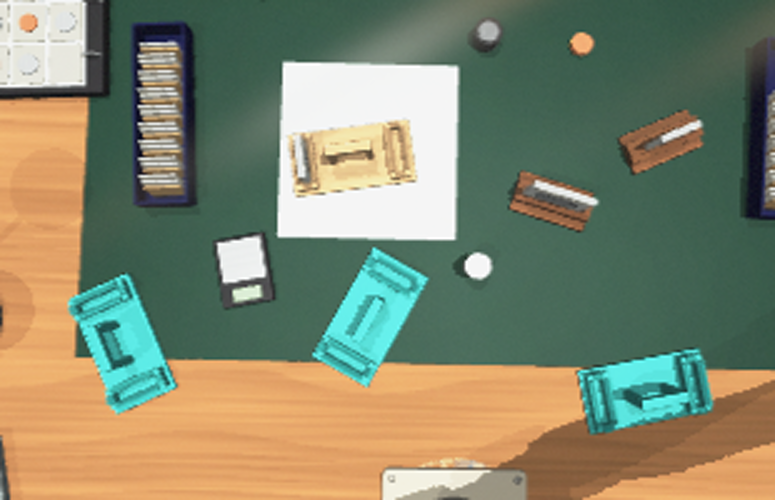

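View pics/scene0c.png

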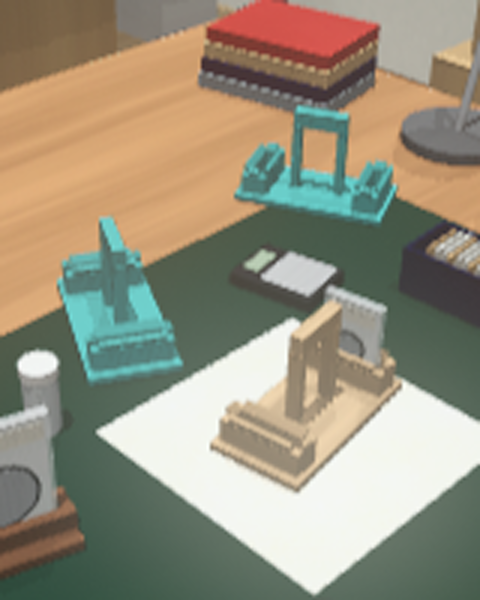

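The pale caddy is at top (173,232). Its filed holder is on the left and its empty slot on the right, near (168,251). There are three turquoise look-alikes, at top (249,137), (236,240) and (269,346), which I'll ignore. The two dark stands are at top (165,355), holding the small slab with the copper coin (scene (322,148)), and at (188,311), holding the bigger slab with the silvery coin. The target is the stand at (165,355).

```bash
cat > h.py <<'E'
import numpy as np,cv2,pickle
from scipy.spatial.transform import Rotation as R
def P(p,pose=None):
    if "rvec" in p:
        T=np.eye(4);T[:3,:3]=cv2.Rodrigues(np.array(p["rvec"]))[0];T[:3,3]=p["tvec"];return p["mtx"],T
    W=np.eye(4);W[:3,:3]=R.from_euler('xyz',pose[1],degrees=True).as_matrix();W[:3,3]=pose[0]
    return p["mtx"],np.linalg.inv(W@p["T_tool_cam"])
def plane(K,T,rc,z):
    Ti=np.linalg.inv(T);d=Ti[:3,:3]@np.linalg.inv(K)@[rc[1],rc[0],1];o=Ti[:3,3]
    return o+d*(z-o[2])/d[2]
def proj(K,T,X):
    c=(T[:3,:3]@np.atleast_2d(X).T+T[:3,3:])
    u=K@c; return (u[:2]/u[2]).T   # col,row
def tri(obs):
    A=[];b=[]
    for K,T,rc in obs:
        Ti=np.linalg.inv(T);d=Ti[:3,:3]@np.linalg.inv(K)@[rc[1],rc[0],1];d/=np.linalg.norm(d)
        M=np.eye(3)-np.outer(d,d);A.append(M);b.append(M@Ti[:3,3])
    return np.linalg.lstsq(np.vstack(A),np.hstack(b),rcond=None)[0]
E
python3 - <<'E'
from h import *
s=pickle.load(open("pics/scene0.pkl","rb"));t=pickle.load(open("pics/top0.pkl","rb"))
a=P(s);b=P(t)
for n,z,rs,rt in [("slab",.012,(322,148),(165,356)),("stand",0,(328,155),(165,352)),("slot",.01,(226,277),(168,251)),("handle",.099,(190,296),(168,227)),("caddy",0,(216,292),(173,232)),("filed",.01,(205,307),(171,211)),("bigstand",0,(262,193),(190,309))]:
    print(n,plane(*a,rs,z).round(3),plane(*b,rt,z).round(3),tri([(*a,rs),(*b,rt)]).round(3))
E
```

```text
slab [ 0.572 -0.298  0.012] [ 0.587 -0.301  0.012] [ 0.584 -0.299  0.025]
stand [ 0.585 -0.292  0.   ] [ 0.589 -0.29   0.   ] [ 0.588 -0.291  0.001]
slot [0.546 0.098 0.01 ] [0.567 0.086 0.01 ] [0.562 0.084 0.029]
handle [0.551 0.159 0.099] [0.552 0.168 0.099] [0.55  0.166 0.096]
caddy [0.537 0.168 0.   ] [0.548 0.156 0.   ] [0.547 0.156 0.012]
filed [0.541 0.225 0.01 ] [0.552 0.233 0.01 ] [0.547 0.228 0.013]
bigstand [ 0.491 -0.133  0.   ] [ 0.492 -0.13   0.   ] [ 0.491 -0.131 -0.001]
```

{"op": "step_arm", "data": {
  "series": [
    [[10, -4, -5, 0, 0, -20, 60], [20, -8, -5, 0, 0, -40, 60], [30, -12, -5, 0, 0, -60, 60], [46.5, -18.8, -5, 0, 0, -92, 60], [46.5, -18.8, -5, 0, 0, -92, 60], [46.5, -18.8, -5, 0, 0, -92, 60], [46.5, -18.8, -5, 0, 0, -92, 60], [46.5, -18.8, -5, 0, 0, -92, 60], [46.5, -18.8, -5, 0, 0, -92, 60], [46.5, -18.8, -5, 0, 0, -92, 60]]
  ]
}}

```text
time: 2.03
eef_pos: [0.5186, -0.3505, 0.251]
ee_rot: [180.0, 0.0, 90.2]
ft_force: [0.2, -0.6, 0.5]
finger_gap: 0.0717
```

{"op": "step_arm", "data": {
  "series": [
    [[2.5, 3, 0, 0, 0, -7, 60], [5, 6, 0, 0, 0, -14, 60], [5.5, 6.6, 0, 0, 0, -20, 60], [5.5, 6.6, 0, 0, 0, -20, 60], [5.5, 6.6, 0, 0, 0, -20, 60]]
  ]
}}

```text
time: 2.45
eef_pos: [0.5831, -0.2974, 0.2502]
ee_rot: [-179.9, 0.0, 109.7]
ft_force: [-1.4, -0.6, 0.0]
finger_gap: 0.0721
```

```bash
python3 - <<'E'
from rig import manip
from h import *
s=manip.sense();print(s["eef_pos"],s["ee_rot"],s["joint_positions"].round(1),s["finger_gap"])
p=manip.grab_frame("wrist");p["pose"]=(s["eef_pos"],s["ee_rot"])
pickle.dump(p,open("pics/w1.pkl","wb"))
cv2.imwrite("pics/w1.png",cv2.resize(p["image"][:,:,::-1],(768,576)))
K,T=P(p,p["pose"])
for l,z in [("slab",.012),("stand_a",0)]:
  for d in manip.mark_of(p,l): print(l,d["p"],d["centre"],plane(K,T,d["centre"],z))
for d in manip.cut_out(p,"slab"): print(d["p"],d["centre"],d["pixels"].sum())
E
```

```text
[ 0.5831293  -0.29739935  0.25022001] [-1.79937799e+02  4.95001716e-04  1.09680957e+02] [ 37.7  35.6 -23.1  82.4  14.6  65.1  32. ] 0.07205750100116626
slab 0.64 [167.6, 261.2] [ 0.58467825 -0.29428634  0.012     ]
stand_a 0.7 [27.7, 238.5] [ 0.49608397 -0.13400201  0.        ]
stand_a 0.58 [167.0, 257.9] [ 0.58062296 -0.29686233  0.        ]
0.87 [178.2, 258.9] 470
```

View pics/w1.png

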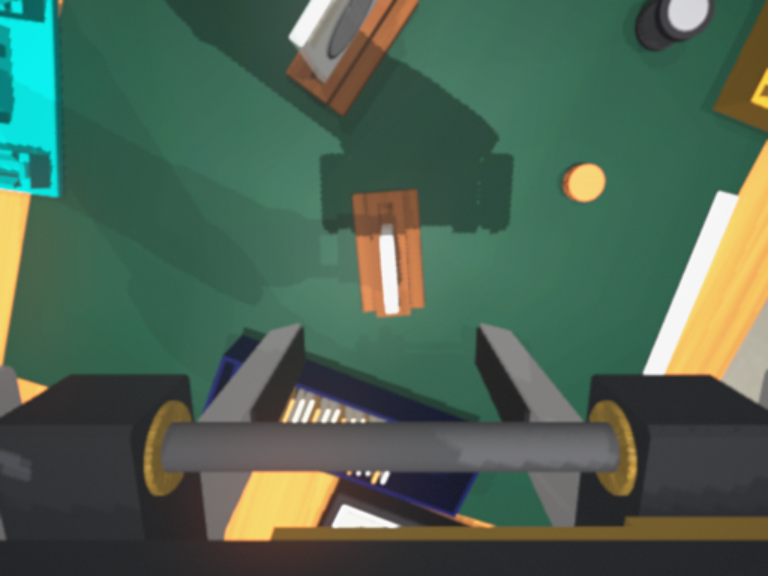

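The wrist view shows the stand and slab at about (390,270) of 768x576, with the slab turned slightly from the vertical. I'll enlarge that area to measure the yaw and centre.

```bash
python3 - <<'E'
from h import *
p=pickle.load(open("pics/w1.pkl","rb"))
im=p["image"][120:216,220:300,::-1]
cv2.imwrite("pics/w1c.png",cv2.resize(im,None,fx=6,fy=6,interpolation=cv2.INTER_NEAREST))
E
```

```text
(no output)
```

View pics/w1c.png

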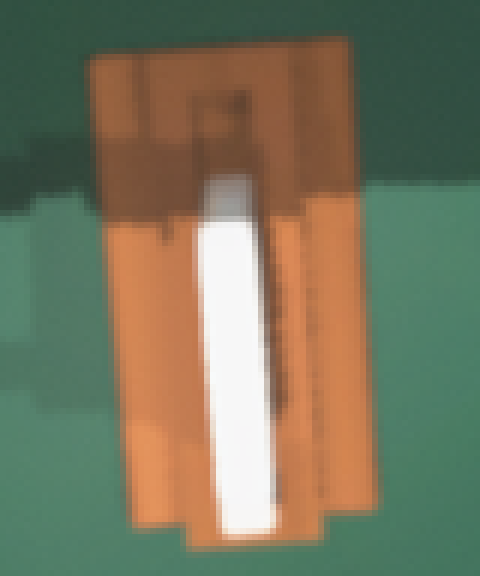

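```bash
python3 - <<'E'
from h import *
p=pickle.load(open("pics/w1.pkl","rb"));K,T=P(p,p["pose"])
def q(pts,z): return np.array([plane(K,T,(120+y/6-.5,220+x/6-.5),z) for x,y in pts])
def rep(n,X):
    d=(X[0]+X[1]-X[2]-X[3])/2; w=(X[1]+X[2]-X[0]-X[3])/2
    print(n,X.mean(0).round(4),"len",np.linalg.norm(d).round(4),"wid",np.linalg.norm(w).round(4),"yaw long",np.degrees(np.arctan2(d[1],d[0])).round(2),"yaw wid",np.degrees(np.arctan2(w[1],w[0])).round(2))
rep("slab",q([(203,180),(250,177),(278,535),(222,538)],.097))
rep("stand",q([(90,55),(350,38),(378,510),(133,527)],.0))
rep("stand.03",q([(90,55),(350,38),(378,510),(133,527)],.03))
E
```

```text
slab [ 0.5823 -0.2953  0.097 ] len 0.0684 wid 0.0097 yaw long 113.32 yaw wid 23.05
stand [ 0.5828 -0.2973  0.    ] len 0.1144 wid 0.0606 yaw long 113.89 yaw wid 23.56
stand.03 [ 0.5812 -0.2928  0.03  ] len 0.1064 wid 0.0563 yaw long 113.89 yaw wid 23.56
```

```bash
python3 - <<'E'
from h import *
p=pickle.load(open("pics/w1.pkl","rb"));K,T=P(p,p["pose"])
def q(pts,z): return np.array([plane(K,T,(120+y/6-.5,220+x/6-.5),z) for x,y in pts])
def rep(n,X):
    d=(X[0]+X[1]-X[2]-X[3])/2; w=(X[1]+X[2]-X[0]-X[3])/2
    print(n,X.mean(0).round(4),"len",np.linalg.norm(d).round(4),"wid",np.linalg.norm(w).round(4),"yaw long",np.degrees(np.arctan2(d[1],d[0])).round(2))
X=q([(197,218),(254,215),(278,535),(222,538)],.097)
rep("slab",X)
c=X.mean(0)
# shift in tool axes from commanded pose
M=R.from_euler('xyz',p["pose"][1],degrees=True).as_matrix()
print("tool shift cm",(M.T@(c-p["pose"][0])*100).round(2))
E
```

```text
slab [ 0.5834 -0.2986  0.097 ] len 0.0615 wid 0.0106 yaw long 113.92
tool shift cm [-0.12  0.   15.32]
```

{"op": "step_arm", "data": {
  "series": [
    [[-0.1, 0, 4, 0, 0, -4.2, 60], [-0.1, 0, 8, 0, 0, -4.2, 90], [-0.1, 0, 12, 0, 0, -4.2, 110], [-0.1, 0, 15.5, 0, 0, -4.2, 120], [-0.1, 0, 17.5, 0, 0, -4.2, 120], [-0.1, 0, 18.8, 0, 0, -4.2, 120], [-0.1, 0, 18.8, 0, 0, -4.2, 120]]
  ],
  "newtons": 15
}}

```text
time: 3.23
eef_pos: [0.5814, -0.2984, 0.0599]
ee_rot: [-179.8, -0.2, 113.9]
ft_force: [-0.0, -0.3, 0.2]
finger_gap: 0.0499
```

```bash
python3 - <<'E'
from rig import manip
from h import *
s=manip.sense();print(s["eef_pos"],s["ee_rot"],s["finger_gap"])
p=manip.grab_frame("wrist")
cv2.imwrite("pics/w2.png",p["image"][:,:,::-1])
E
```

```text
[ 0.58135534 -0.29838271  0.05991421] [-179.78349481   -0.18326876  113.908423  ] 0.04994096549737573
```

View pics/w2.png

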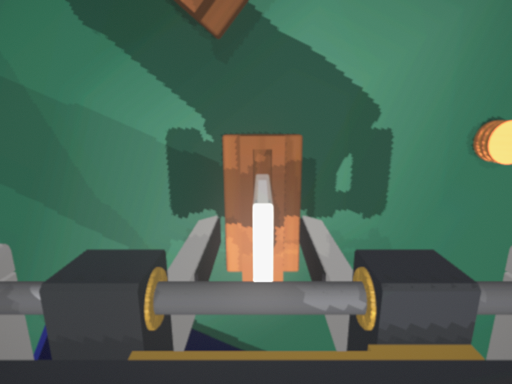

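The slab sits between the fingers at column 262, upright in the view and well aligned. Closing.

{"op": "step_arm", "data": {
  "series": [
    [[0, 0, 0, 0, 0, 0, 200], [0, 0, 0, 0, 0, 0, 255], [0, 0, 0, 0, 0, 0, 255], [0, 0, 0, 0, 0, 0, 255], [0, 0, 0, 0, 0, 0, 255], [0, 0, 0, 0, 0, 0, 255], [0, 0, 0, 0, 0, 0, 255]]
  ],
  "newtons": 15
}}

```text
time: 3.87
eef_pos: [0.584, -0.2981, 0.063]
ee_rot: [180.0, 0.0, 114.0]
ft_force: [-0.7, -0.5, 3.2]
finger_gap: 0.0098
```

{"op": "step_arm", "data": {
  "series": [
    [[0, 0, -2, 0, 0, 0, 255], [0, 0, -5, 0, 0, 0, 255], [0, 0, -9, 0, 0, 0, 255], [0, 0, -13, 0, 0, 0, 255], [2.5, 1, -15, 0, 0, -6, 255], [6, 2.2, -15, 0, 0, -13, 255], [9.5, 3.6, -15, 0, 0, -20, 255], [13, 5, -15, 0, 0, -27, 255], [16.5, 6.3, -15, 0, 0, -34, 255], [20, 7.6, -15, 0, 0, -41, 255]]
  ]
}}

```text
time: 4.7
eef_pos: [0.5714, -0.0828, 0.2128]
ee_rot: [-180.0, 0.0, 155.4]
ft_force: [0.7, -0.0, -0.5]
finger_gap: 0.0101
```

{"op": "step_arm", "data": {
  "series": [
    [[1.6, 3, 0, 0, 0, -7, 255], [3.2, 6, 0, 0, 0, -14, 255], [4.8, 9, 0, 0, 0, -21, 255], [6.4, 12, 0, 0, 0, -28, 255], [8, 14.5, 0, 0, 0, -33, 255], [8, 15.1, 0, 0, 0, -33, 255], [8, 15.1, 0, 0, 0, -33, 255], [8, 15.1, 0, 0, 0, -33, 255]]
  ]
}}

```text
time: 5.37
eef_pos: [0.5632, 0.0853, 0.2124]
ee_rot: [-179.9, -0.0, -172.0]
ft_force: [0.8, -0.7, -1.1]
finger_gap: 0.0098
```

```bash
cat > snap.py <<'E'
import sys
from rig import manip
from h import *
n=sys.argv[1]
s=manip.sense();print(s["eef_pos"].round(4),s["ee_rot"].round(2),s["joint_positions"].round(1),s["ft_force"].round(2),s["finger_gap"])
p=manip.grab_frame("wrist");p["pose"]=(s["eef_pos"],s["ee_rot"])
pickle.dump(p,open(f"pics/{n}.pkl","wb"))
cv2.imwrite(f"pics/{n}.png",cv2.resize(p["image"][:,:,::-1],(768,576)))
K,T=P(p,p["pose"])
for l,z in [("slot",.01),("handle",.099),("caddy",0)]:
  for d in manip.mark_of(p,l): print(l,round(d["p"],2),np.round(d["centre"],1),plane(K,T,d["centre"],z).round(4))
E
python3 snap.py w3
```

```text
[0.5632 0.0853 0.2124] [-1.7993e+02 -2.0000e-02 -1.7204e+02] [ 16.4  34.7 -44.5  98.8  28.   58.3  59.8] [ 0.76 -0.71 -1.14] 0.009822759828198592
slot 0.86 [168.2 267.4] [0.5558 0.0952 0.01  ]
slot 0.82 [ 15.4 287. ] [0.3788 0.0919 0.01  ]
slot 0.31 [205.8 258.1] [0.607  0.0902 0.01  ]
handle 0.84 [185.  334.4] [0.5492 0.1592 0.099 ]
handle 0.56 [168.9 371.4] [0.5284 0.192  0.099 ]
caddy 0.73 [167.5 312.8] [0.5483 0.1544 0.    ]
```

View pics/w3.png

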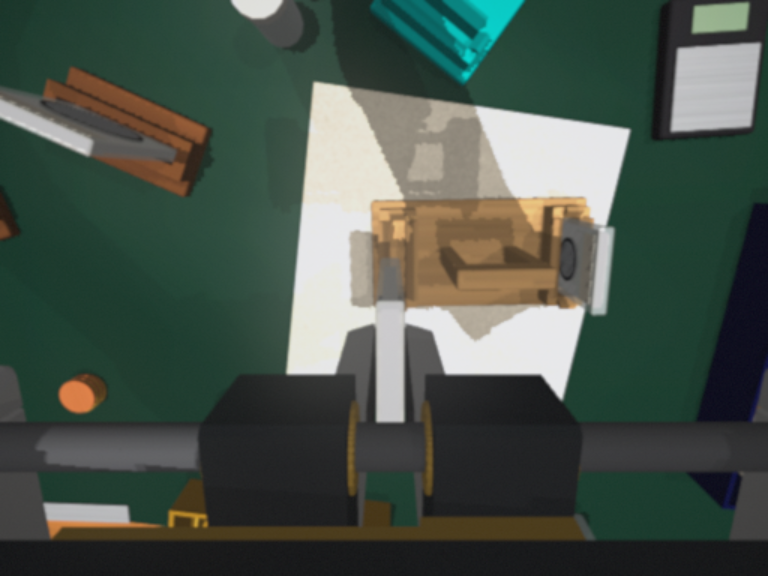

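The wrist view shows the held slab at (390,330) and the pale caddy behind it, with its base spanning (372,200) to (590,305), the bar near (500,270) and the filed holder on the right. Enlarging to fit its pose.

```bash
python3 - <<'E'
from h import *
p=pickle.load(open("pics/w3.pkl","rb"))
im=p["image"][120:216,230:420,::-1]
cv2.imwrite("pics/w3c.png",cv2.resize(im,None,fx=4.2,fy=4.2,interpolation=cv2.INTER_CUBIC))
E
```

```text
(no output)
```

View pics/w3c.png

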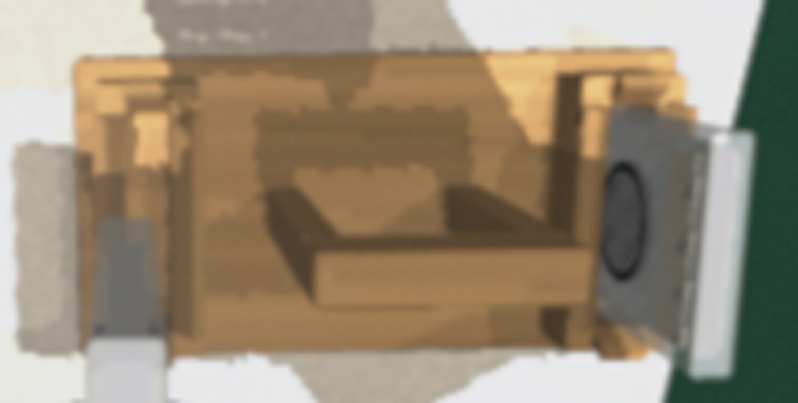

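{"op": "step_arm", "data": {
  "series": [
    [[-3, 2, -1, 0, 0, 0, 255], [-6, 4, -2, 0, 0, 0, 255], [-8, 6, -3, 0, 0, 0, 255], [-8, 6, -3, 0, 0, 0, 255], [-8, 6, -3, 0, 0, 0, 255], [-8, 6, -3, 0, 0, 0, 255]]
  ]
}}

```text
time: 6.07
eef_pos: [0.6334, 0.1551, 0.2419]
ee_rot: [-179.9, -0.1, -172.0]
ft_force: [0.4, -0.7, -0.7]
finger_gap: 0.01
```

```bash
python3 snap.py w4; python3 - <<'E'
from h import *
p=pickle.load(open("pics/w4.pkl","rb"))
im=p["image"][60:200,180:370,::-1]
cv2.imwrite("pics/w4c.png",cv2.resize(im,None,fx=4,fy=4,interpolation=cv2.INTER_CUBIC))
E
```

```text
[0.6334 0.1551 0.2419] [-1.7991e+02 -9.0000e-02 -1.7204e+02] [  7.4  39.8 -43.3  83.   28.2  68.5  58.3] [ 0.37 -0.69 -0.7 ] 0.009997854651882613
slot 0.71 [108.6 221.8] [0.5604 0.0955 0.01  ]
slot 0.29 [24.2 43. ] [ 0.4908 -0.1346  0.01  ]
handle 0.82 [102.7 274.3] [0.5484 0.1593 0.099 ]
```

View pics/w4c.png

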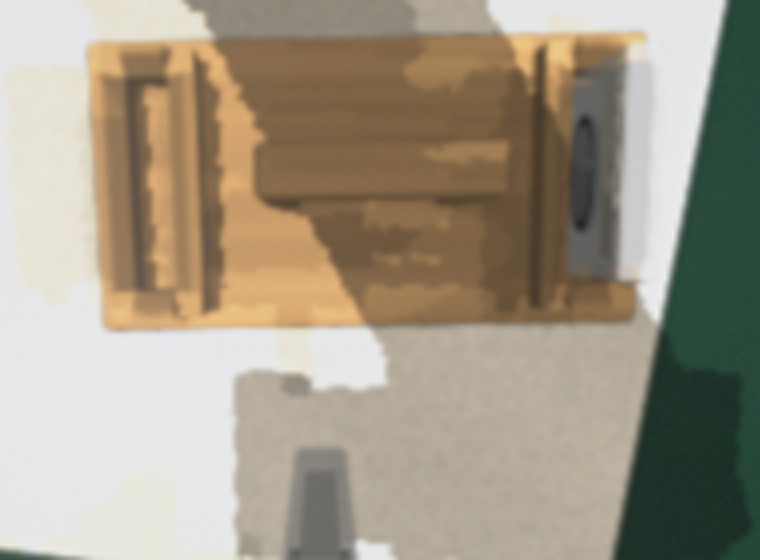

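```bash
python3 - <<'E'
from h import *
p=pickle.load(open("pics/w4.pkl","rb"));K,T=P(p,p["pose"])
def q(pts,z): return np.array([plane(K,T,(60+y/4-.5,180+x/4-.5),z) for x,y in pts])
def rep(n,X):
    d=(X[0]+X[3]-X[1]-X[2])/2; w=(X[0]+X[1]-X[2]-X[3])/2
    print(n,X.mean(0).round(4),"len",np.linalg.norm(d).round(4),"wid",np.linalg.norm(w).round(4),"yaw x",np.degrees(np.arctan2(d[1],d[0])).round(2),"yaw w",np.degrees(np.arctan2(w[1],w[0])).round(2))
B=[(90,45),(645,35),(633,320),(104,330)]
for z in (0,.01,.012): rep(f"base{z}",q(B,z))
H=[(257,145),(508,140),(508,194),(258,199)]
rep("bar",q(H,.11))
E
cp pics/w4.pkl /dev/null
```

```text
base0 [0.5478 0.1599 0.    ] len 0.182 wid 0.0921 yaw x -81.05 yaw w -171.33
base0.01 [0.5482 0.1596 0.01  ] len 0.1776 wid 0.0899 yaw x -81.05 yaw w -171.33
base0.012 [0.5483 0.1595 0.012 ] len 0.1768 wid 0.0895 yaw x -81.05 yaw w -171.33
bar [0.5481 0.1597 0.11  ] len 0.062 wid 0.0128 yaw x -80.97 yaw w -170.82
```

```bash
python3 - <<'E'
from h import *
p=pickle.load(open("pics/w4.pkl","rb"));K,T=P(p,p["pose"])
im=cv2.resize(p["image"][60:200,180:370,::-1],None,fx=4,fy=4,interpolation=cv2.INTER_CUBIC)
c=np.array([.548,.1597,0]);a=np.radians(-81.05);M=np.array([[np.cos(a),-np.sin(a),0],[np.sin(a),np.cos(a),0],[0,0,1]])
def box(cx,lx,ly,z,col):
    X=np.array([[cx+sx*lx/2,sy*ly/2,z] for sx,sy in((1,1),(1,-1),(-1,-1),(-1,1))])@M.T+c
    u=(proj(K,T,X)+.5-[180,60])*4
    cv2.polylines(im,[u.round().astype(int)],True,col,1)
box(.068,.013,.064,.034,(255,0,0));box(.068,.013,.064,.01,(0,0,255));box(0,.18,.092,.01,(0,255,0));box(0,.064,.014,.11,(0,255,255))
box(.068,.025,.064,.042,(255,0,255))
cv2.imwrite("pics/w4o.png",im)
E
```

```text
(no output)
```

View pics/w4o.png

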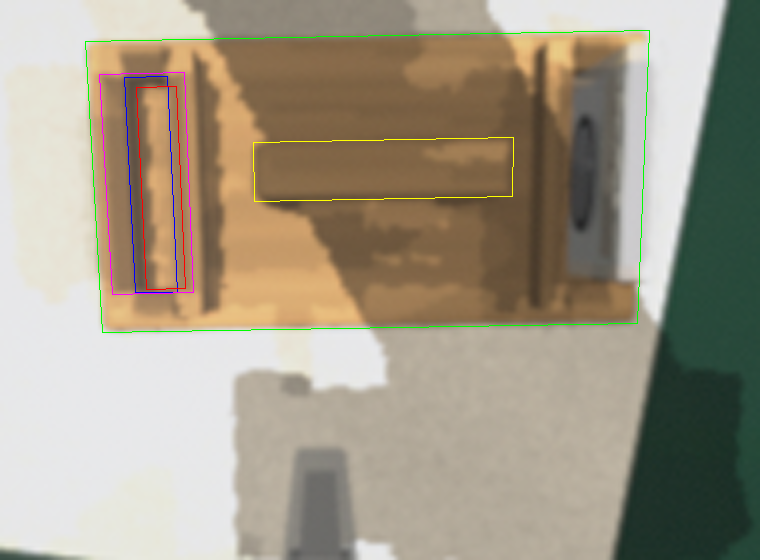

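```bash
python3 - <<'E'
from h import *
p=pickle.load(open("pics/w4.pkl","rb"))
K,T=P(p,([0,0,0],[0,0,0]))
im=p["image"][150:290,225:295,::-1]
cv2.imwrite("pics/w4s.png",cv2.resize(im,None,fx=4,fy=4,interpolation=cv2.INTER_CUBIC))
X=np.array([[x,y,z] for x in(.03,-.03) for y in(-.005,.005) for z in (-.034,.051)])
print(np.c_[X,((proj(K,T,X)+.5-[225,150])*4).round()])
E
```

```text
[[ 3.00e-02 -5.00e-03 -3.40e-02  9.10e+01  1.91e+02]
 [ 3.00e-02 -5.00e-03  5.10e-02  1.09e+02  7.80e+01]
 [ 3.00e-02  5.00e-03 -3.40e-02  1.72e+02  1.91e+02]
 [ 3.00e-02  5.00e-03  5.10e-02  1.61e+02  7.80e+01]
 [-3.00e-02 -5.00e-03 -3.40e-02  9.60e+01  6.17e+02]
 [-3.00e-02 -5.00e-03  5.10e-02  1.11e+02  3.68e+02]
 [-3.00e-02  5.00e-03 -3.40e-02  1.69e+02  6.17e+02]
 [-3.00e-02  5.00e-03  5.10e-02  1.60e+02  3.68e+02]]
```

View pics/w4s.png

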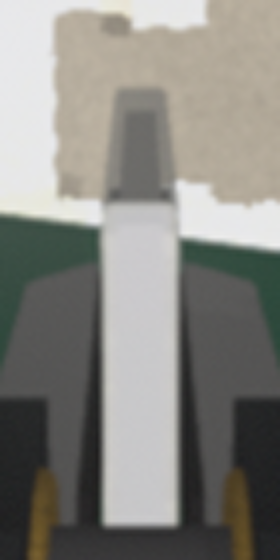

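{"op": "step_arm", "data": {
  "series": [
    [[3, -1.8, 1, 0, 0, -1, 255], [6, -3.6, 3, 0, 0, -1, 255], [8.4, -5.2, 6, 0, 0, -1, 255], [8.45, -5.3, 9.5, 0, 0, -1, 255], [8.45, -5.3, 12, 0, 0, -1, 255], [8.45, -5.3, 13.5, 0, 0, -1, 255], [8.45, -5.3, 13.9, 0, 0, -1, 255], [8.45, -5.3, 13.9, 0, 0, -1, 255], [8.45, -5.3, 13.9, 0, 0, -1, 255]]
  ]
}}

```text
time: 7.02
eef_pos: [0.5582, 0.0927, 0.1044]
ee_rot: [180.0, 0.1, -171.0]
ft_force: [0.9, -0.7, -1.3]
finger_gap: 0.0101
```

```bash
python3 snap.py w5; python3 - <<'E'
from h import *
from rig import manip
p=pickle.load(open("pics/w5.pkl","rb"))
im=p["image"][90:290,190:330,::-1]
a=cv2.resize(im,None,fx=3,fy=3,interpolation=cv2.INTER_CUBIC)
cv2.imwrite("pics/w5c.png",a)
for n,r in (("scene",(150,260,230,350)),("top",(120,230,170,300))):
    q=manip.grab_frame(n)["image"][r[0]:r[1],r[2]:r[3],::-1]
    cv2.imwrite(f"pics/{n}5.png",cv2.resize(q,None,fx=5,fy=5,interpolation=cv2.INTER_CUBIC))
E
```

```text
[0.5582 0.0927 0.1044] [ 1.7999e+02  6.0000e-02 -1.7099e+02] [ 12.2  41.8 -39.2 105.4  36.   45.8  53.1] [ 0.94 -0.72 -1.27] 0.010085394029009062
slot 0.83 [193.1 257.7] [0.5584 0.092  0.01  ]
slot 0.37 [79.7 18.1] [ 0.4916 -0.1257  0.01  ]
handle 0.64 [226.8 363.4] [0.5478 0.1602 0.099 ]
caddy 0.91 [190.5 330.9] [0.5473 0.1618 0.    ]
caddy 0.26 [77.2  8.7] [ 0.4908 -0.1415  0.    ]
```

View pics/w5c.png

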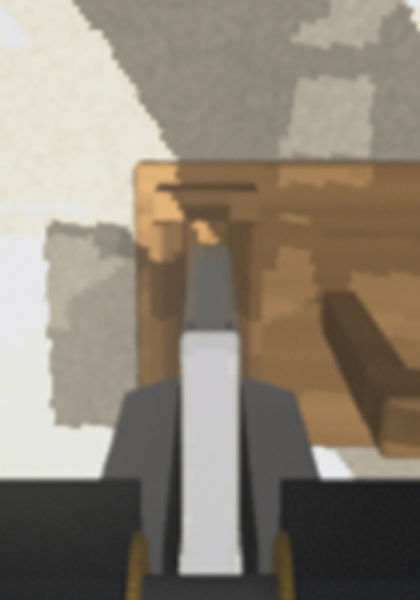

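View pics/scene5.png

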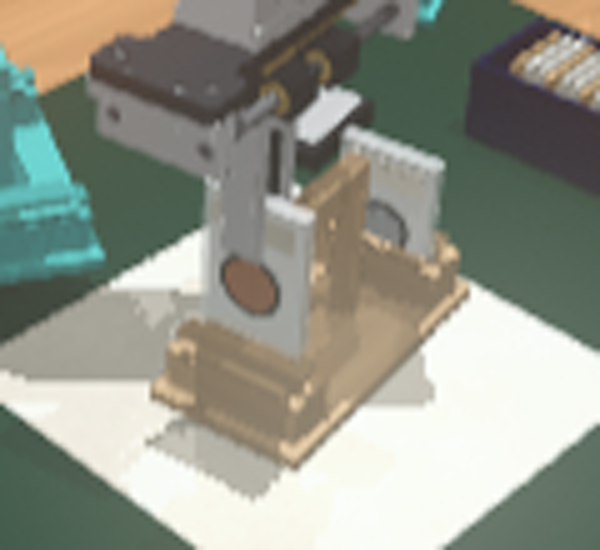

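The slab hangs just above the lips of the empty slot, and the scene view shows the copper-coin slab over the slot nearest the camera. I'll overlay the fitted model to check the alignment.

```bash
python3 - <<'E'
from h import *
from rig import manip
s=manip.sense();print(s["eef_pos"].round(4),s["ee_rot"].round(2))
p=pickle.load(open("pics/w5.pkl","rb"));K,T=P(p,p["pose"])
F=5
im=cv2.resize(p["image"][130:220,210:320,::-1],None,fx=F,fy=F,interpolation=cv2.INTER_CUBIC)
im2=im.copy()
c=np.array([.548,.1597,0]);a=np.radians(-81.05);M=np.array([[np.cos(a),-np.sin(a),0],[np.sin(a),np.cos(a),0],[0,0,1]])
def box(cx,lx,ly,z,col):
    X=np.array([[cx+sx*lx/2,sy*ly/2,z] for sx,sy in((1,1),(1,-1),(-1,-1),(-1,1))])@M.T+c
    u=(proj(K,T,X)+.5-[210,130])*F
    cv2.polylines(im,[u.round().astype(int)],True,col,1)
box(.068,.013,.064,.034,(255,0,0));box(.068,.013,.064,.01,(0,0,255));box(0,.18,.092,.01,(0,255,0));box(0,.064,.014,.11,(0,255,255));box(.068,.025,.064,.042,(255,0,255))
cv2.imwrite("pics/w5o.png",np.vstack([im]));cv2.imwrite("pics/w5p.png",im2)
E
```

```text
[0.5582 0.0927 0.1044] [-1.7999e+02  8.0000e-02 -1.7098e+02]
```

View pics/w5o.png

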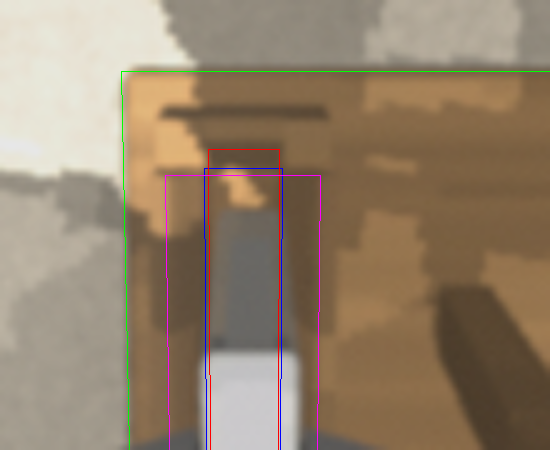

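View pics/w5p.png

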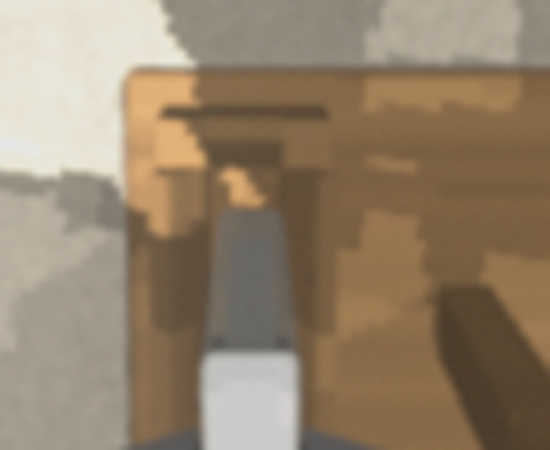

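Overlay result: the slab is about 1 mm too far in +y and 1.5 mm too far in -x (tool axes). I'll correct that while descending in stages.

{"op": "step_arm", "data": {
  "series": [
    [[0.15, -0.1, 0, 0, 0, 0, 255], [0.15, -0.1, 0.3, 0, 0, 0, 255], [0.15, -0.1, 0.8, 0, 0, 0, 255], [0.15, -0.1, 1.3, 0, 0, 0, 255], [0.15, -0.1, 1.8, 0, 0, 0, 255], [0.15, -0.1, 2.3, 0, 0, 0, 255], [0.15, -0.1, 2.3, 0, 0, 0, 255]]
  ]
}}

```text
time: 7.9
eef_pos: [0.5555, 0.0911, 0.0792]
ee_rot: [-180.0, -0.1, -171.0]
ft_force: [-0.5, 0.1, -0.2]
finger_gap: 0.0102
```

{"op": "step_arm", "data": {
  "series": [
    [[0, 0, 0.4, 0, 0, 0, 255], [0, 0, 0.8, 0, 0, 0, 255], [0, 0, 1.2, 0, 0, 0, 255], [0, 0, 1.5, 0, 0, 0, 255], [0, 0, 1.7, 0, 0, 0, 255], [0, 0, 1.7, 0, 0, 0, 255], [0, 0, 1.7, 0, 0, 0, 255]]
  ]
}}

```text
time: 8.48
eef_pos: [0.5563, 0.0914, 0.0635]
ee_rot: [180.0, -0.0, -171.0]
ft_force: [0.4, -0.4, 0.1]
finger_gap: 0.0098
```

```bash
python3 snap.py w6; python3 - <<'E'
from h import *
from rig import manip
p=pickle.load(open("pics/w6.pkl","rb"))
im=p["image"][130:260,190:340,::-1]
cv2.imwrite("pics/w6c.png",cv2.resize(im,None,fx=4,fy=4,interpolation=cv2.INTER_CUBIC))
q=manip.grab_frame("scene")["image"][150:260,230:350,::-1]
cv2.imwrite(f"pics/scene6.png",cv2.resize(q,None,fx=5,fy=5,interpolation=cv2.INTER_CUBIC))
E
```

```text
[0.5563 0.0914 0.0635] [ 180.     -0.   -170.97] [ 10.6  44.8 -36.4 107.2  39.3  41.3  50.4] [ 0.43 -0.44  0.13] 0.009846757513914332
slot 0.46 [204.9 259.8] [0.5557 0.0926 0.01  ]
slot 0.46 [204.8 339.1] [0.5457 0.1554 0.01  ]
handle 0.69 [262.4 391.3] [0.5501 0.1608 0.099 ]
handle 0.24 [208.7 260.7] [0.5319 0.0892 0.099 ]
caddy 0.67 [203.6 340.6] [0.5469 0.1595 0.    ]
```

View pics/w6c.png

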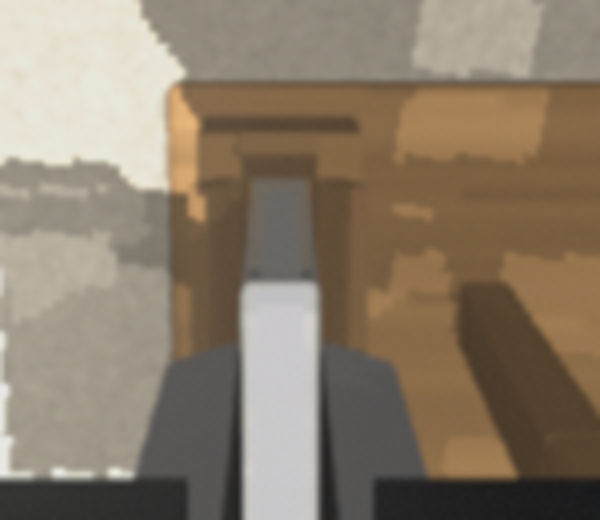

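View pics/scene6.png

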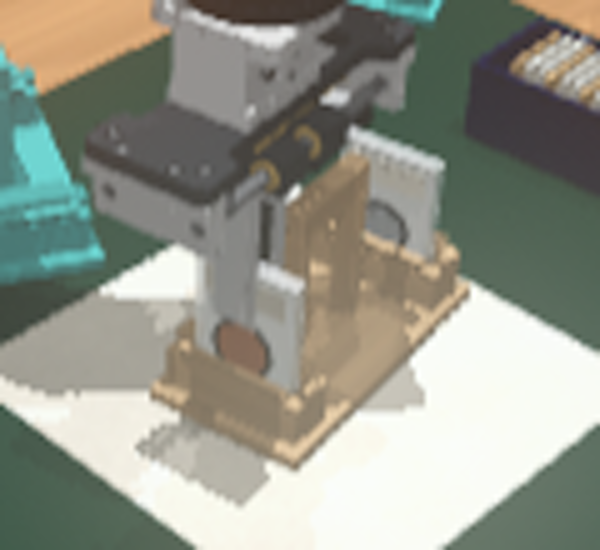

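The slab is inside the slot, with its bottom about 2–3 mm above the floor and no contact force. Lowering the rest of the way.

{"op": "step_arm", "data": {
  "series": [
    [[0, 0, 0.15, 0, 0, 0, 255], [0, 0, 0.25, 0, 0, 0, 255], [0, 0, 0.3, 0, 0, 0, 255], [0, 0, 0.3, 0, 0, 0, 255]]
  ]
}}

```text
time: 9.07
eef_pos: [0.5564, 0.0913, 0.0609]
ee_rot: [-180.0, 0.0, -171.0]
ft_force: [0.1, -1.0, 3.7]
finger_gap: 0.0099
```

{"op": "step_arm", "data": {
  "series": [
    [[0, 0, 0, 0, 0, 0, 185], [0, 0, 0, 0, 0, 0, 185], [0, 0, 0, 0, 0, 0, 185], [0, 0, -1, 0, 0, 0, 185], [0, 0, -3, 0, 0, 0, 185], [0, 0, -6, 0, 0, 0, 185], [0, 0, -10, 0, 0, 0, 185], [0, 0, -14, 0, 0, 0, 185], [0, 0, -16, 0, 0, 0, 100], [0, 0, -16, 0, 0, 0, 60]]
  ]
}}

```text
time: 9.9
eef_pos: [0.5591, 0.093, 0.2263]
ee_rot: [180.0, 0.5, -171.0]
ft_force: [0.3, -0.0, -0.4]
finger_gap: 0.0355
```

{"op": "step_arm", "data": {
  "series": [
    [[0, 2, 0, 0, 0, 7, 60], [0, 4, 0, 0, 0, 14, 60], [0, 6.8, 0, 0, 0, 21, 60], [0, 6.8, 0, 0, 0, 28, 60], [0, 6.8, 0, 0, 0, 35, 60], [0, 6.8, 0, 0, 0, 42, 60], [0, 6.8, 0, 0, 0, 49, 60], [0, 6.8, 0, 0, 0, 56, 60], [0, 6.8, 0, 0, 0, 63, 60], [0, 6.8, 0, 0, 0, 70, 60]]
  ]
}}

```text
time: 10.73
eef_pos: [0.545, 0.1583, 0.22]
ee_rot: [-179.9, -0.0, 118.7]
ft_force: [-0.5, -0.5, -0.4]
finger_gap: 0.0716
```

{"op": "step_arm", "data": {
  "series": [
    [[0, 0, 0, 0, 0, 7, 60], [0, 0, 0, 0, 0, 14, 60], [0, 0, 0, 0, 0, 20, 60], [0, 0, 0, 0, 0, 20, 60], [0, 0, 0, 0, 0, 20, 60]]
  ]
}}

```text
time: 11.15
eef_pos: [0.5452, 0.1585, 0.2202]
ee_rot: [-179.9, 0.0, 99.2]
ft_force: [0.3, -0.0, 0.4]
finger_gap: 0.072
```

```bash
python3 snap.py w7; python3 - <<'E'
from h import *
from rig import manip
q=manip.grab_frame("scene")["image"][150:260,230:350,::-1]
cv2.imwrite(f"pics/scene7.png",cv2.resize(q,None,fx=5,fy=5,interpolation=cv2.INTER_CUBIC))
E
```

```text
[0.5452 0.1585 0.2202] [-1.7995e+02  2.0000e-02  9.9220e+01] [ -5.4  29.4 -20.8  98.9  12.4  54.  -21.8] [ 0.25 -0.03  0.44] 0.07196228707237702
slot 0.93 [202.6 123. ] [0.371  0.0894 0.01  ]
slot 0.91 [222.  262.5] [0.56   0.0922 0.01  ]
handle 0.9 [187.2 262.5] [0.5481 0.1601 0.099 ]
handle 0.67 [186.4  35.1] [0.3189 0.1238 0.099 ]
handle 0.25 [317.2 363.4] [0.6863 0.0284 0.099 ]
caddy 0.78 [167.9  86.9] [0.3166 0.1265 0.    ]
caddy 0.74 [168.1 259.8] [0.5448 0.1632 0.    ]
```

View pics/w7.png

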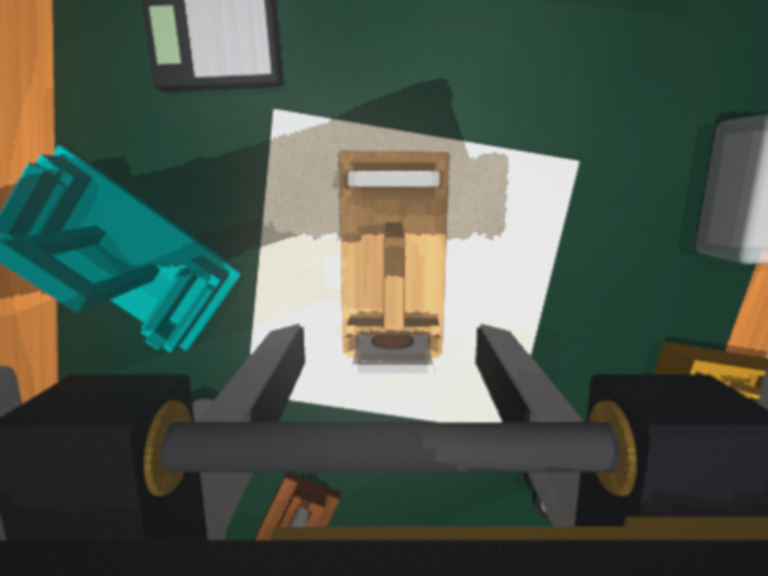

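View pics/scene7.png

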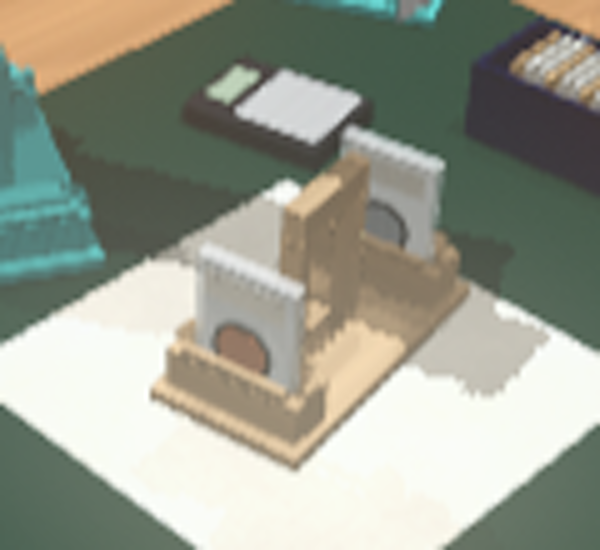

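Both holders stand in the caddy at equal height, with the copper-coin one fully down. The bar appears at wrist (394,275) of 768x576 and fits (0.548, 0.160). Descending on the bar.

{"op": "step_arm", "data": {
  "series": [
    [[0.15, 0.2, 3, 0, 0, 0.3, 90], [0.15, 0.2, 6.5, 0, 0, 0.3, 110], [0.15, 0.2, 10, 0, 0, 0.3, 110], [0.15, 0.2, 12.5, 0, 0, 0.3, 110], [0.15, 0.2, 13.8, 0, 0, 0.3, 110], [0.15, 0.2, 14.2, 0, 0, 0.3, 110], [0.15, 0.2, 14.2, 0, 0, 0.3, 110], [0.15, 0.2, 14.2, 0, 0, 0.3, 110]]
  ]
}}

```text
time: 12.07
eef_pos: [0.5481, 0.1606, 0.0793]
ee_rot: [179.9, -0.0, 98.7]
ft_force: [-0.1, 0.3, 0.0]
finger_gap: 0.0536
```

```bash
python3 snap.py w8
```

```text
[0.5481 0.1606 0.0793] [ 1.7993e+02 -3.0000e-02  9.8740e+01] [ -8.5  40.  -16.6 105.9  17.9  36.6 -27.2] [-0.05  0.34  0.04] 0.05357143701613106
slot 0.64 [244.3  54.6] [0.3752 0.0951 0.01  ]
slot 0.62 [273.  259.7] [0.5586 0.0947 0.01  ]
handle 0.97 [248.2 259.2] [0.5484 0.1583 0.099 ]
caddy 0.78 [199.4 258.9] [0.5478 0.1603 0.    ]
```

View pics/w8.png

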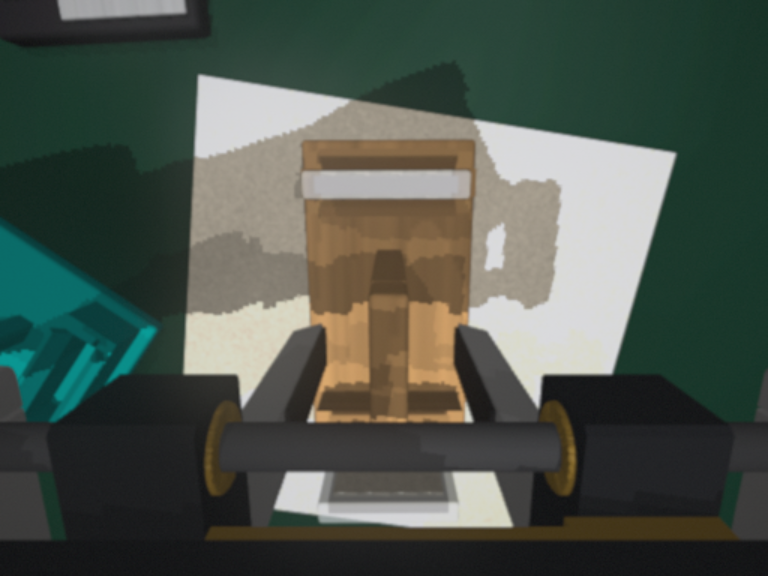

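The bar (column 389) is centred between the fingers (325 and 458), and the jaws line up with it. Closing.

{"op": "step_arm", "data": {
  "series": [
    [[0, 0, 0, 0, 0, 0, 200], [0, 0, 0, 0, 0, 0, 255], [0, 0, 0, 0, 0, 0, 255], [0, 0, 0, 0, 0, 0, 255], [0, 0, 0, 0, 0, 0, 255], [0, 0, 0, 0, 0, 0, 255], [0, 0, 0, 0, 0, 0, 255], [0, 0, 0, 0, 0, 0, 255]]
  ],
  "newtons": 35
}}

```text
time: 12.93
eef_pos: [0.5475, 0.1604, 0.0785]
ee_rot: [180.0, -0.0, 98.7]
ft_force: [0.5, 0.4, 0.4]
finger_gap: 0.0135
```

Gripped: the gap is 13.5 mm for the 14 mm bar. Lifting straight up.

{"op": "step_arm", "data": {
  "series": [
    [[0, 0, -0.5, 0, 0, 0, 255], [0, 0, -1.5, 0, 0, 0, 255], [0, 0, -3, 0, 0, 0, 255], [0, 0, -4.5, 0, 0, 0, 255], [0, 0, -6, 0, 0, 0, 255], [0, 0, -7.5, 0, 0, 0, 255], [0, 0, -9, 0, 0, 0, 255], [0, 0, -10.5, 0, 0, 0, 255], [0, 0, -11.5, 0, 0, 0, 255], [0, 0, -12, 0, 0, 0, 255]]
  ]
}}

```text
time: 13.77
eef_pos: [0.5478, 0.1605, 0.2002]
ee_rot: [179.9, -0.0, 98.7]
ft_force: [0.7, 0.1, -5.1]
finger_gap: 0.0135
```

{"op": "step_arm", "data": {
  "series": [
    [[0, 0, 0, 0, 0, 0, 255], [0, 0, 0, 0, 0, 0, 255], [0, 0, 0, 0, 0, 0, 255], [0, 0, 0, 0, 0, 0, 255], [0, 0, 0, 0, 0, 0, 255], [0, 0, 0, 0, 0, 0, 255]]
  ]
}}

```text
time: 14.27
eef_pos: [0.5471, 0.1603, 0.198]
ee_rot: [-179.9, 0.0, 98.7]
ft_force: [-0.6, -0.1, -5.7]
finger_gap: 0.0139
```

```bash
python3 snap.py w9; python3 - <<'E'
from h import *
from rig import manip
p=manip.grab_frame("scene")
q=p["image"][80:260,200:360,::-1]
cv2.imwrite(f"pics/scene9.png",cv2.resize(q,None,fx=3.3,fy=3.3,interpolation=cv2.INTER_CUBIC))
cv2.imwrite("pics/scene9f.png",p["image"][:,:,::-1])
s=manip.sense();print(s["moment"].round(2),s["joint_velocities"].round(2))
E
```

```text
[0.5471 0.1603 0.198 ] [-179.94    0.     98.73] [ -5.8  31.  -20.4 100.   13.2  51.4 -23.1] [-0.58 -0.14 -5.71] 0.013861199621187197
slot 0.91 [205.6 115.4] [0.3724 0.095  0.01  ]
slot 0.79 [274.2 262.6] [0.5715 0.0286 0.01  ]
handle 0.86 [195.3  12.8] [0.3153 0.123  0.099 ]
handle 0.82 [247.4 259.1] [0.5551 0.1057 0.099 ]
handle 0.49 [124.9 258.2] [0.5364 0.2231 0.099 ]
handle 0.47 [199.  259.9] [0.5484 0.1551 0.099 ]
caddy 0.67 [120.8 259.4] [0.5369 0.226  0.    ]
caddy 0.6 [173.4  74.8] [0.3153 0.1263 0.    ]
caddy 0.58 [201.5 259.1] [0.5519 0.1252 0.    ]
[ 0.   -0.08 -0.02] [ 0.12 -0.16 -0.1  -0.01  0.03  0.06  0.05]
```

View pics/scene9.png

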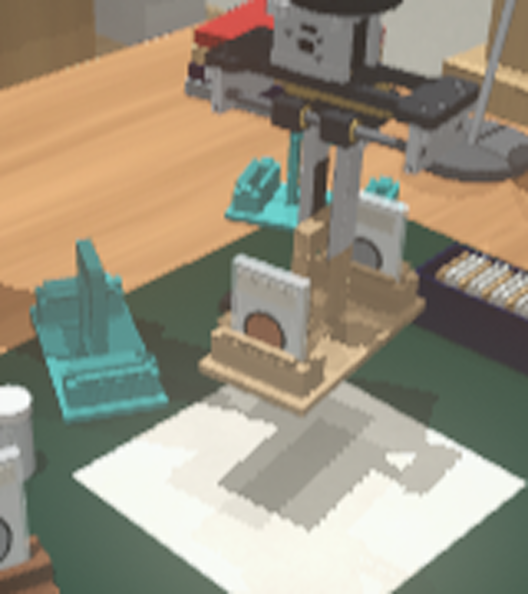

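View pics/w9.png

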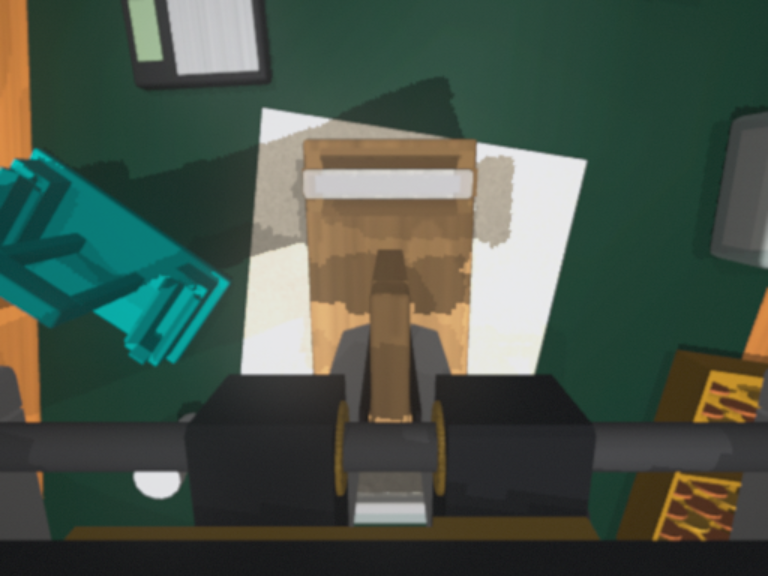

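View pics/scene9f.png

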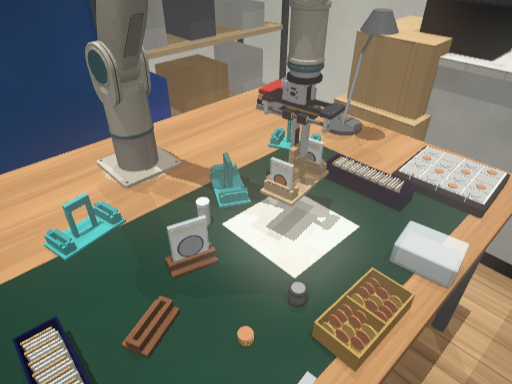

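The caddy keeps exactly the same place in the wrist view as before the lift (top edge at row 140, slab top at row 184), so it has neither tilted nor slipped. It has risen 11.95 cm and weighs 5.7 N on the wrist. Handing in.

```bash
python3 - <<'E'
from rig import manip
print(manip.finish_job())
s=manip.sense();print(s["time"],s["eef_pos"],s["ee_rot"],s["finger_gap"])
E
```

```text
the job is handed in; nothing more can be done
None
the job is handed in; nothing more can be done
```

The smaller coin holder (copper coin) is fully down in the caddy's empty slot. The arm is holding the caddy by its carrying bar, about 12 cm above the table, with both holders in it. I handed the job in at about 14.4 s of the 54 s allowed.

- **Filing the holder:** I took it from its dark stand and lowered it until it touched the slot floor, at 3.7 N, then let go. Afterwards the scene picture showed both holders standing at the same height.
- **Lifting the caddy:** I closed on the bar at 35 N and lifted straight up by 11.95 cm. The wrist then carried 5.7 N, about what the caddy and two holders should weigh.
- **Level and grip:** The caddy sat in the same place in the wrist picture before and after the lift, so it had not tilted or slipped. The finger gap stayed at about 13.5–13.9 mm on the 14 mm bar.
- **Everything else:** In the last scene picture the larger holder, the bystanders and the turquoise look-alikes were where they started.
- **Disagreement:** The wrist camera's view of the held slab differed from the expected position by about 1–2 mm. I corrected for this before lowering the slab, and it went in without any side force.
- **Not checked:** The state could not be read after hand-in, so I have no check from that last second.

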